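Weigh an instrument basket on the spring scale

ROBOT

A 6-joint arm with a two-finger parallel gripper is mounted at the origin on the work surface. World frame = base frame: x ahead of the robot, y to its left, z up, the work surface at z = 0. Lengths are in mm, angles in degrees, forces in N, time in s.
With the tool pointing down it reaches from about 300 to 850 mm from the base axis. Payload 4.2 kg.
Tool frame: the origin (TCP) lies midway between the tips of the shut fingers; the grasp point (between the pads) lies 19 mm behind it; z points along the fingers, y is the line along which they close (so a half turn about z gives the same grasp; the last joint's range is limited). The gripper opens to 91 mm and grips with 3 to 60 N. Pads are 32 mm wide; open, the fingers measure 118 mm over their backs; the gripper's body (76 mm by 178 mm) begins 60 mm behind the grasp point.
Start: joints at [70.588, 18.312, 89.639, -0, 72.044, -1.146], TCP at [180.223, 546.043, 213.976] pointing down, gripper open.
Joint ranges: [-177.97, 177.97], [-48.28, 115.42], [12.27, 149.76], [-77.06, 257.06], [2.81, 150.46], [-146.56, 146.56]. Speed limits (degrees/s): [147.25, 147.25, 180, 180, 180, 180].

INTERFACE

Orientations are given as [roll, pitch, yaw] about the fixed x, y, z axes, in that order (R = Rz(yaw) Ry(pitch) Rx(roll)).
In Python, from workcell import env gives the robot as it stands.
- The arm moves only by the shell command python3 -m jog 'ROWS' [FORCE]. ROWS is a JSON object of lists of equal length, an entry for each row: "jaw": the finger opening in mm, from 0 to 91.2; "slide": the shift along the tool's x, y, z in units of 30 mm (1.0 is 30 mm), a list of three; "spin": the turn about the tool's z in units of 8 degrees (1.0 is 8 degrees). In form: {"jaw": [jaw, ...], "slide": [[dx, dy, dz], ...], "spin": [spin, ...]}. A call has 1 to 10 rows; each row shifts and turns the commanded pose from where the row before left it, along the tool's axes as they then stand; what a row does not reach is not made up. A row lasts 1/10 s, in which the tool goes at most 50 mm and 8.59 degrees, less where a joint would pass 70% of its speed; a pose out of reach is approached as far as the arm can. A call is refused whole if a number of a shift passes 1 or a number of a turn 1, either way. A call with a gripper value outside its range is refused whole. The fingers move at their own pace and stop on an object; FORCE is the grip in N (left out, the last holds). Time passes only in rows, so rows that do not move let the fingers close. It gives the time, the measured TCP pose, the force, the opening and the grip force at its end, in the units of the state.
- env.state(): the state, without advancing time (a new reading comes with each control period).
- env.grab_frame(name): name is "scene" or "top" or "wrist"; returns the picture (480x640x3 uint8, red, green, blue); there is no depth.
- env.camera_model(name): a dict with "fx", "fy", "cx", "cy" (pixels), "D" ([k1, k2, p1, p2, k3] as OpenCV has them; the pictures are not rectified), "camera_from_world" (4x4, takes a point from world to camera coordinates). Camera axes: x right, y up, looking along -z (the intrinsics and any distortion apply to the point x, -y, -z); pixel columns grow to the right and rows downward; lengths in mm; the calibration is good to about 2 mm. A picture is of the moment at which its call begins: read the wrist's pose just before it. camera_model takes no time and is no camera call; for the wrist camera it gives the pose at the moment of the call.
- env.job_done(): hands the job in; it is judged then, once.
The state is a dict: "time_s": time; "qpos": joint angles; "qvel": joint speeds; "effort": joint torques, N m; "ee_pos": TCP position; "ee_rot": TCP orientation; "force": force on the tool from outside, world axes, zero at the start; "torque": the same for the moment, N m; "gripper_width": finger opening in mm; "gripper_force": force on a finger pad.
Only numpy, scipy, OpenCV 4.12 (cv2) and the standard library are available. Lean on these libraries where they do the work, as an engineer would, in place of code of your own. Each camera call takes 0.05 s, during which the arm holds its last target. There are 200 camera calls.

TASK

Pick the steel instrument basket up out of its tray by the post on its handle and hang the middle of the handle in the hook of the spring scale. Then ease the load onto the hook, letting go only when the scale carries all of it, so that the pointer creeps to its reading without jumping or bouncing; leave the basket hanging still and the other things where they are.

Things in the scene. Friction and masses are not known exactly. Their poses are not given: they have to be found in the camera images.
- basket: loose open stainless basket 100 (x) x 140 (y) x 45 mm high with instruments fixed in it; origin at the centre of its underside, z up. A rigid bail (arched handle) of 8 mm round bar stands over it in its y-z plane, legs at y = +-66 mm. It looks the same turned by half a turn. Total mass unknown, 0.3 to 0.9 kg, balanced about its middle
- bail_top (a point): centre of the middle of the bail's top bar, 125 mm above the basket's underside, to lie in the hook's throat. The bar runs along the basket's y, level over the middle 20 mm and falling to 105 mm at the legs; the open window under it is about 60 mm high
- grip_post (a point): grip point on the grey upright post, 14 x 14 mm, that stands on the middle of the bail, faces square to the basket's axes; the point is on its axis 45 mm above the bar centre, the post ends 62 mm above the bar centre. Gripping here keeps the fingers clear of the hook
- tray: fixed shallow steel tray 150 (x) x 200 (y) x 14 mm high with a thin floor and 4 mm walls, on which the basket stands at the start; origin at the centre of its underside
- scale: fixed spring scale: white base plate 180 (x) x 160 (y) x 12 mm; square column 22 mm wide and 370 mm high, standing 100 mm to +x and 90 mm to +y of the hook's throat; white graduated plate, 44 mm wide, beside the column at its +y. Origin on the table straight below the hook's throat; the hook points to the scale's -x, which is roughly towards the robot
- hook_throat (a point): where the bar centre rests in the hook's throat, 248 mm above the table unloaded, sinking with the load; axes as the scale's. The hook, 8 mm round bar in the scale's x-z plane, is a shallow V about 35 mm wide here; its level shank runs 100 mm to +x and then 90 mm to +y to the column, centre line 5 mm above this point. The bail's bar lies across it (basket's y along scale's y, either way round)
- hook_tip (a point): top end of the hook's upturned tip, 20 mm to the scale's -x of the throat point and 20 mm above it; the bail's bar passes over it from the -x side, then down into the throat
- carriage (a joint): how far the hook and pointer have sunk, m, 0 unloaded to 0.095 at the end stop; the spring needs 110 N per m of travel with light damping. It is a delicate instrument: the pointer must stay slower than 0.06 m/s up or down (letting go more than about 4 mm away from balance can exceed this) and must not reach the end stop
- bowl: loose steel bowl, rim diameter 90 mm, 45 mm high, origin under its middle; bystander
- beaker: loose blue plastic cup, diameter 60 mm, 70 mm high, origin under its middle; bystander
- jar: loose closed glass jar, diameter 56 mm, 70 mm high, origin under its middle; bystander
Things that resemble listed ones, but are neither listed nor needed, are in the scene too. Of the things shaped like the basket, the stainless one is meant.

How it is judged:
By the outcome, as a careful person would: the job done as asked, in the order asked, and still so for the second after the job is handed in, with the robot touching nothing.
It also fails if it takes over 72 s, if anything falls off the work surface, if the arm or the gripper's body presses on something with over 40 N, if the wrist force passes 120 N, or if a joint passes its speed limit or range.

## Working session

There is one attempt and no reset: what is moved stays moved. The work goes in short steps, Python scripts to look and compute and a shell command to move; the robot and the scene stay as the last step left them, time stands still between calls to the robot, and variables do not carry over. Pictures are saved under pics/ and viewed, at most 10 in all, crops included, and the job is handed in when it is done.

```bash
mkdir -p pics; ls; python3 - <<'E'
from workcell import env
import cv2
s=env.state();print(s)
for n in("scene","top"):
    cv2.imwrite(f"pics/{n}0.png",env.grab_frame(n)[:,:,::-1])
    m=env.camera_model(n);print(n,m)
E
```

```text
pics
{'time_s': 0.0, 'qpos': array([ 7.05886992e+01,  1.83530642e+01,  8.97063239e+01, -9.80078785e-04,
        7.20436214e+01, -1.14590831e+00]), 'qvel': array([-0.0583598 , -0.04108849,  0.0638814 ,  0.0670823 , -0.08425189,
        0.08884391]), 'effort': array([-1.53592602e-03, -4.12465346e+01, -2.31972599e+01,  7.27286492e-02,
        4.56078211e-02, -1.36893614e-04]), 'ee_pos': array([180.05316627, 545.55291722, 213.10657168]), 'ee_rot': array([-1.79896992e+02, -1.12842999e-03,  1.61734909e+02]), 'force': array([0.34370104, 0.08687368, 0.38918591]), 'torque': array([ 0.01478706, -0.00319485, -0.04433696]), 'gripper_force': 0.0, 'gripper_width': 91.0677223188706}
scene {'fx': 440.07696841467, 'fy': 440.07696841467, 'cx': 318.6476568578764, 'cy': 240.73952458303285, 'D': array([0.01517434, 0.        , 0.        , 0.        , 0.        ]), 'camera_from_world': array([[-3.12765145e-01,  9.49651934e-01,  1.84165334e-02,
         2.98455304e+02],
       [-5.74126725e-01, -2.04462220e-01,  7.92826402e-01,
         1.69619121e+02],
       [ 7.56674611e-01,  2.37395040e-01,  6.09169211e-01,
        -1.49179741e+03],
       [ 0.00000000e+00,  0.00000000e+00,  0.00000000e+00,
         1.00000000e+00]])}
top {'fx': 482.2046397467938, 'fy': 482.2046397467938, 'cx': 315.45777488977745, 'cy': 246.42215654426522, 'D': array([-0.01528627,  0.        ,  0.        ,  0.        ,  0.        ]), 'camera_from_world': array([[-1.39353726e-02, -9.99833394e-01, -1.17893682e-02,
        -1.09129336e+02],
       [ 9.87980384e-01, -1.55835791e-02,  1.53791785e-01,
        -5.86683117e+02],
       [-1.53949883e-01, -9.50451872e-03,  9.88032944e-01,
        -1.37107745e+03],
       [ 0.00000000e+00,  0.00000000e+00,  0.00000000e+00,
         1.00000000e+00]])}
```

View pics/scene0.png

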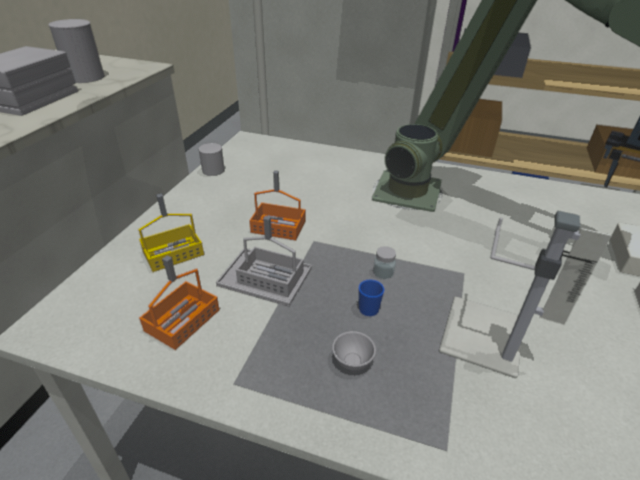

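View pics/top0.png

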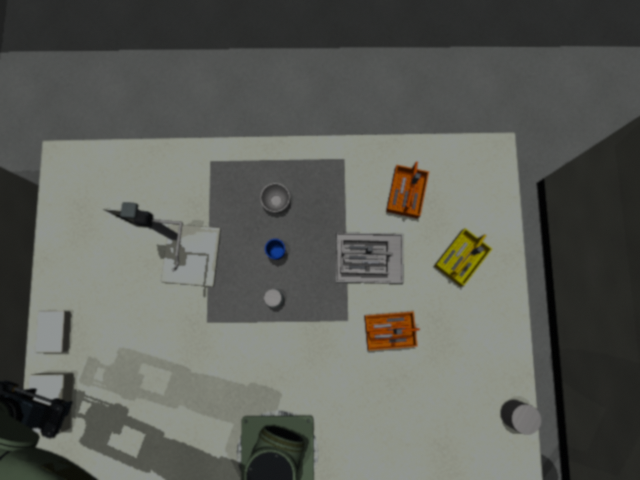

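Candidates in the scene view are orange at (277,215), orange at (180,312), yellow at (172,245) and stainless in the tray at (270,268). The stainless one fits the description; in the top view it is at (367,258). The scale's column is at scene (520,330) and its hook is near top (195,270). I'll check these in one close mosaic.

```bash
cat > h.py <<'E'
from workcell import env
import cv2, numpy as np
def ray(n,uv,M=None):
    m=M or env.camera_model(n)
    K=np.array([[m['fx'],0,m['cx']],[0,m['fy'],m['cy']],[0,0,1]])
    p=cv2.undistortPoints(np.array([[uv]],float),K,np.array(m['D']))[0,0]
    T=np.array(m['camera_from_world']);R=T[:3,:3]
    return -R.T@T[:3,3], R.T@np.array([p[0],-p[1],-1])
def onz(n,uv,z,M=None):
    o,d=ray(n,uv,M);return o+d*(z-o[2])/d[2]
def tri(*obs):
    A=np.zeros((3,3));b=np.zeros(3);L=[]
    for ob in obs:
        o,d=ray(*ob);d/=np.linalg.norm(d);P=np.eye(3)-np.outer(d,d);A+=P;b+=P@o;L.append((o,P))
    x=np.linalg.solve(A,b);return x,[np.linalg.norm(P@(x-o)) for o,P in L]
def proj(n,X,M=None):
    m=M or env.camera_model(n);T=np.array(m['camera_from_world'])
    c=T[:3,:3]@np.array(X,float)+T[:3,3]
    K=np.array([[m['fx'],0,m['cx']],[0,m['fy'],m['cy']],[0,0,1]])
    return cv2.projectPoints(np.array([[c[0],-c[1],-c[2]]]),np.zeros(3),np.zeros(3),K,np.array(m['D']))[0].ravel()
E
python3 - <<'E'
import cv2,numpy as np
t=cv2.imread('pics/top0.png');s=cv2.imread('pics/scene0.png')
def c(i,x,y,w=100,h=75):return cv2.resize(i[y:y+h,x:x+w],(400,300),interpolation=cv2.INTER_CUBIC)
m=np.vstack([np.hstack([c(t,320,220),c(s,215,210)]),np.hstack([c(t,140,205),c(s,435,205,160,120)[:, :]])])
m=cv2.convertScaleAbs(m,alpha=1.4)
cv2.imwrite('pics/mos.png',m)
E
```

```text
(no output)
```

View pics/mos.png

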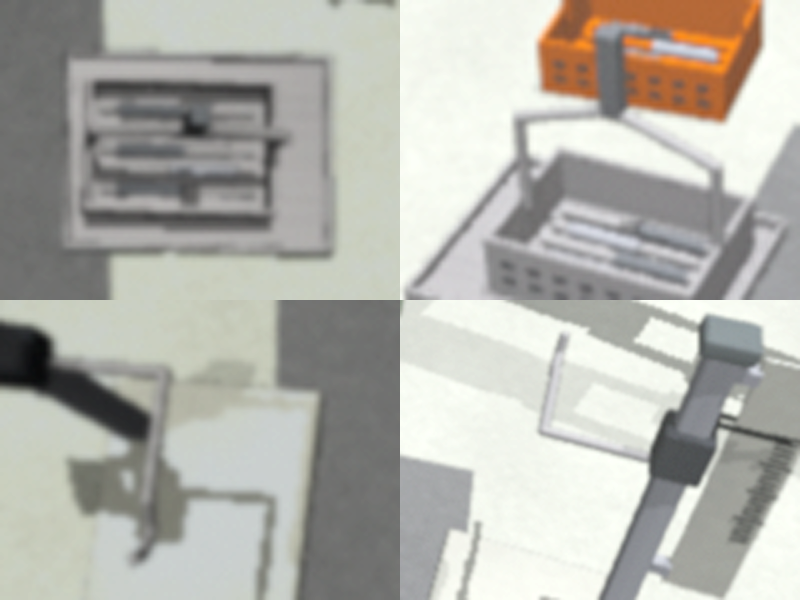

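The mosaic shows the stainless basket in its tray. The post top is at top (368.8,249.5) and scene (267,217). The hook's bend is at top (181.7,223) and scene (493.8,257), and its tip at top (173.7,268.7) and scene (500,220). Next I turn these into positions.

```bash
python3 - <<'E'
from h import *
np.set_printoptions(precision=1,suppress=True)
print('post',tri(('top',(368.8,249.5)),('scene',(267,217))),'z exp ~188')
print('bend',tri(('top',(181.7,223)),('scene',(493.8,257))),onz('top',(181.7,223),253),'exp z253')
print('tip',tri(('top',(173.7,268.7)),('scene',(500.2,219.8))),onz('top',(173.7,268.7),268))
c=[(337,234.2),(402.7,234.2),(403,283.7),(336.2,282)]
P=[onz('top',p,14) for p in c];print('tray',P,np.mean(P,0));
e=[P[1]-P[0],P[2]-P[3],P[2]-P[1],P[3]-P[0]]
print([(np.linalg.norm(v),np.degrees(np.arctan2(v[1],v[0]))) for v in e])
# basket body rim corners (mosaic)
b=[(90,84),(271,88),(270,225),(84,222)]
P=[onz('top',(320+x/4,220+y/4),48) for x,y in b];print('basket rim',P,np.mean(P,0))
e=[P[1]-P[0],P[2]-P[3],P[2]-P[1],P[3]-P[0]]
print([(np.linalg.norm(v),np.degrees(np.arctan2(v[1],v[0]))) for v in e])
for n,uv,h in(('bowl',(275.5,198),45),('beaker',(276,249),70),('jar',(274,298),70)):print(n,onz('top',uv,h))
# base plate top right edge in top
print('plate', [onz('top',p,12) for p in((219.5,228),(212,287),(161,282))])
E
```

```text
post (array([ 552.7, -260.6,  188.3]), [np.float64(1.3396513359950148), np.float64(1.33965133599493)]) z exp ~188
bend (array([618. , 221.8, 252.6]), [np.float64(3.878850768809784), np.float64(3.878850768809824)]) [617.8 217.7 253. ] exp z253
tip (array([500.9, 232.9, 262.4]), [np.float64(1.4036462421577367), np.float64(1.4036462421578497)]) [500.2 229.8 268. ]
tray [array([ 626. , -182.9,   14. ]), array([ 622.8, -380.4,   14. ]), array([ 474. , -375.1,   14. ]), array([ 482.1, -177.6,   14. ])] [ 551.2 -279.    14. ]
[(np.float64(197.53541259883588), np.float64(-90.91617097223182)), (np.float64(197.73293253146218), np.float64(-92.32721923473584)), (np.float64(148.91578244428712), np.float64(177.95930668223698)), (np.float64(144.05044514512343), np.float64(177.86659477192006))]
basket rim [array([ 599.3, -197.4,   48. ]), array([ 594.3, -329.8,   48. ]), array([ 493.7, -325.4,   48. ]), array([ 498. , -190.8,   48. ])] [ 546.3 -260.8   48. ]
[(np.float64(132.50537835848544), np.float64(-92.19361529405126)), (np.float64(134.6781306246965), np.float64(-91.80010300504239)), (np.float64(100.61278257565499), np.float64(177.4771839962633)), (np.float64(101.57326565797634), np.float64(176.25628820883827))]
bowl [733.2  -0.6  45. ]
beaker [575.3  -4.2  70. ]
jar [434.7   1.7  70. ]
plate [array([651.2, 172.6,  12. ]), array([472.8, 192.1,  12. ]), array([489.8, 345.3,  12. ])]
```

Everything agrees with the sizes given: post (552,-260,188), throat about (519.5,229.8,248), scale yaw about -6°, basket yaw about -2°. I'll move over towards the basket at a safe height.

```bash
python3 -m jog '{"jaw":[91,91,91,91,91,91,91,91,91,91],"slide":[[0,-0.5,-1],[0,-0.5,-1],[-0.5,-1,-0.5],[-0.5,-1,0],[-0.5,-1,0],[-0.5,-1,0],[-0.5,-1,0],[-0.5,-1,0],[-0.5,-1,0],[-0.5,-1,0]],"spin":[-1,-1,0,0,0,0,0,0,0,0]}' && python3 -m jog '{"jaw":[91,91,91,91,91,91,91,91,91,91],"slide":[[-0.5,-1,0],[-0.5,-1,0],[-0.5,-1,0],[-0.5,-1,0],[-0.5,-1,0],[-0.5,-1,0],[-0.5,-1,0],[-0.5,-1,0],[-0.5,-1,0],[-0.5,-1,0]],"spin":[0,0,0,0,0,0,0,0,0,0]}'
```

```text
time_s: 1.1
ee_pos: [283.4, 271.0, 288.7]
ee_rot: [-180.0, -0.0, 177.8]
force: [0.6, -0.2, -0.4]
gripper_width: 91.3
gripper_force: 0.0
time_s: 2.1
ee_pos: [421.4, -34.6, 288.7]
ee_rot: [180.0, -0.0, 177.7]
force: [-0.5, 0.8, 1.1]
gripper_width: 91.0
gripper_force: 0.0
```

```bash
python3 -m jog '{"jaw":[91,91,91,91,91,91,91,91,91,91],"slide":[[-0.58,-0.92,-0.3],[-0.58,-0.92,-0.3],[-0.58,-0.92,0],[-0.58,-0.92,0],[-0.58,-0.92,0],[-0.58,-0.92,0],[-0.58,-0.92,0],[-0.58,-0.92,0],[0,0,0],[0,0,0]],"spin":[0,0,0,0,0,0,0,0,0,0]}'
python3 - <<'E'
from h import *
np.set_printoptions(precision=1,suppress=True)
print(env.state()['ee_pos']);
im=env.grab_frame('wrist');cv2.imwrite('pics/w1.png',im[:,:,::-1])
print(env.camera_model('wrist'))
for X in((552.7,-260.6,188),(550,-261,126)):print(proj('wrist',X))
E
```

```text
time_s: 3.1
ee_pos: [551.4, -259.4, 305.8]
ee_rot: [179.9, -0.1, 177.7]
force: [0.7, -0.0, -0.1]
gripper_width: 91.1
gripper_force: 0.0
[ 551.4 -259.4  305.8]
{'fx': 345.78216288594376, 'fy': 345.78216288594376, 'cx': 319.775666209727, 'cy': 247.38709454901777, 'D': array([-0.,  0.,  0.,  0.,  0.]), 'camera_from_world': array([[   0. ,    1. ,    0. ,  236.4],
       [  -1. ,    0. ,   -0.3,  594.3],
       [  -0.3,    0. ,    1. , -336.1],
       [   0. ,    0. ,    0. ,    1. ]])}
[318. 245.]
[317.8 227.5]
```

View pics/w1.png

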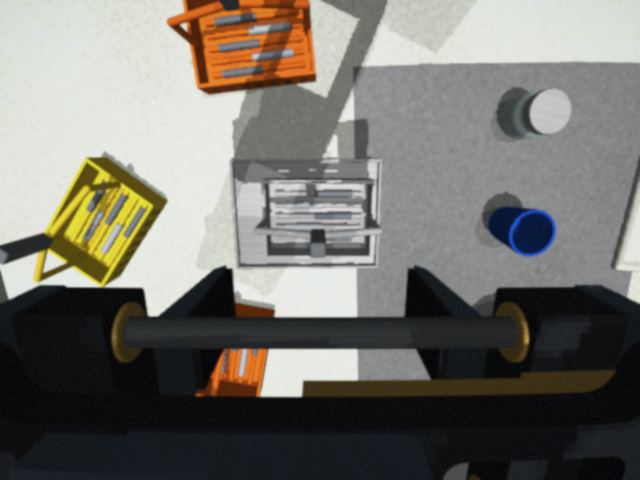

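The wrist view shows the stainless basket with its post top near (318,237). The bail runs level from (258,231) to (380,231), and the tray is around it. I'll measure the post and yaw.

```bash
python3 - <<'E'
from h import *
np.set_printoptions(precision=1,suppress=True)
im=cv2.imread('pics/w1.png');g=cv2.cvtColor(im,cv2.COLOR_BGR2GRAY)
r=g[222:262,298:340];print(r[::2,::2])
m=(r<70).astype('uint8');n,l,s,c=cv2.connectedComponentsWithStats(m)
for i in range(1,n):
    if s[i,4]>25:print(s[i],c[i]+[298,222],onz('wrist',c[i]+[298,222],188))
a,b=onz('wrist',(258,231),106),onz('wrist',(380,231),106);d=b-a;print('legs',a,b,np.linalg.norm(d),np.degrees(np.arctan2(d[0],d[1])))
c4=[(234,159),(382,158),(379,267),(237,267)]
P=[onz('wrist',p,14) for p in c4];print(np.array(P),np.mean(P,0))
E
```

```text
[[126 127 123 124 123 125 125 125 123 125 126 136 162 166 168 169 167 166
  167 170 170]
 [132 131 130 131 130 131 129 131 131 131 130 127 118 111 111 111 111 111
  112 115 110]
 [177 182 179 176 179 176 179 178 174 176 177 175 168 167 166 168 166 169
  170 179 178]
 [173 174 176 174 175 177 175 158 153 153 154 152 149 156 168 169 168 170
  180 189 192]
 [117 116 113 117 121 131 121  72  49  51  49  51  53  98 153 154 138 138
  140 136 131]
 [140 137 133 130 129 121  80  46  41  37  41  40  40  68 124 133 130 132
  138 139 142]
 [166 165 163 162 162 160 101  47  41  37  40  42  38  79 161 172 162 167
  166 166 167]
 [162 162 160 164 165 166 118  51  43  40  37  43  39  73 160 173 164 164
  160 162 160]
 [181 185 174 167 155 150 105  44  42  39  40  41  39  57 118 131 125 123
  126 137 141]
 [199 196 191 179 168 156 101  47  40  41  42  48  40  48 109 128 124 121
  131 135 137]
 [152 149 150 148 128 120  81  65  62  68  67  67  65  69 133 162 158 142
  135 135 138]
 [116 118 116 111  93  86  86 109 110 109 108 109 112  98  85  96  95  99
  116 121 119]
 [117 113 114 111  91  82  94 12
[... 355 characters left out ...]
16 119 122 122 123 122 110  81  81  76  75
   73  76  77]
 [189 187 189 191 189 184 144 119 122 124 123 126 125 128 161 168 164 165
  163 162 159]
 [202 204 206 205 204 203 188 176 177 176 176 175 174 181 188 190 188 195
  201 201 201]
 [190 190 191 190 187 191 190 192 189 191 191 189 194 190 194 193 194 207
  219 218 219]]
[ 13   8  14  13 171] [317.5 236.2] [ 544.8 -260.8  188. ]
[ 0 26 12  6 63] [303.7 250.9] [ 557.4 -273.3  188. ]
[28 26 14  6 71] [332.5 250.8] [ 558.4 -248.2  188. ]
legs [ 555.3 -327.1  106. ] [ 560.7 -193.1  106. ] 134.0977539517611 2.3267097254383597
[[ 477.2 -368.    14. ]
 [ 483.9 -175.    14. ]
 [ 633.1 -178.7   14. ]
 [ 625.  -378.9   14. ]] [ 554.8 -275.1   14. ]
```

The light square at (318,250) is the post's top face and the dark part is its side, so the post is at about (556.7,-260.5). The bail yaw matches the tool. I'll shift about 5 mm, descend and grip.

```bash
python3 -m jog '{"jaw":[91,91,91,91,91,91,91,91,91],"slide":[[-0.17,-0.04,0],[0,0,0],[0,0,1],[0,0,1],[0,0,1],[0,0,1],[0,0,0.7],[0,0,0.39],[0,0,0]],"spin":[0,0,0,0,0,0,0,0,0]}' && python3 -m jog '{"jaw":[40,25,16,8,4,2,2,2,2,2],"slide":[[0,0,0],[0,0,0],[0,0,0],[0,0,0],[0,0,0],[0,0,0],[0,0,0],[0,0,0],[0,0,0],[0,0,0]],"spin":[0,0,0,0,0,0,0,0,0,0]}' 40
python3 - <<'E'
from h import *
print(env.state())
E
```

```text
time_s: 4.05
ee_pos: [555.9, -259.9, 153.0]
ee_rot: [179.9, -0.2, 177.8]
force: [0.4, -0.3, 0.3]
gripper_width: 90.6
gripper_force: 0.0
time_s: 5.05
ee_pos: [556.7, -261.1, 154.3]
ee_rot: [-180.0, 0.0, 177.7]
force: [-0.7, -5.3, 1.5]
gripper_width: 13.7
gripper_force: 7.1
{'time_s': 5.05, 'qpos': array([-2.61781511e+01,  2.42062621e+01,  8.94018298e+01, -4.27963931e-02,
        6.63632230e+01, -1.13906874e+02]), 'qvel': array([-0.35813236, -0.24763749, -0.58821752, -1.08084197, -0.41991244,
        0.85771196]), 'effort': array([ 2.19284154e+00, -4.47543561e+01, -2.08625811e+01,  1.10432245e+00,
        4.60276762e-01, -2.57103372e-02]), 'ee_pos': array([ 556.73433293, -261.12511651,  154.31386083]), 'ee_rot': array([-1.79952527e+02,  1.03270147e-02,  1.77745876e+02]), 'force': array([-0.73759855, -5.26823663,  1.54871069]), 'torque': array([-0.65516182,  0.15967316, -0.044652  ]), 'gripper_force': 7.126592919230461, 'gripper_width': 13.679835581637702}
```

```bash
python3 -m jog '{"jaw":[2,2,2,2,2,2,2,2,2,2],"slide":[[0,0,0],[0,0,0],[0,0,0],[0,0,-0.2],[0,0,-0.3],[0,0,-0.3],[0,0,-0.3],[0,0,-0.3],[0,0,0],[0,0,0]],"spin":[0,0,0,0,0,0,0,0,0,0]}' 50 && python3 -m jog '{"jaw":[2,2,2,2,2],"slide":[[0,0,-0.3],[0,0,-0.3],[0,0,0],[0,0,0],[0,0,0]],"spin":[0,0,0,0,0]}'
python3 - <<'E'
from h import *
fs=[]
for i in range(4):
    im=env.grab_frame('wrist');s=env.state();fs.append(s['force'])
print(np.array(fs).mean(0),s['torque'],s['ee_pos'],s['gripper_force'])
a=cv2.resize(im[140:290,180:420],(400,250),interpolation=cv2.INTER_CUBIC)
b=env.grab_frame('scene')[190:310,190:345];b=cv2.resize(b,(400,310),interpolation=cv2.INTER_CUBIC)
cv2.imwrite('pics/g1.png',np.vstack([a,b])[:,:,::-1])
E
```

```text
time_s: 6.05
ee_pos: [556.7, -260.7, 196.5]
ee_rot: [-180.0, 0.0, 177.7]
force: [-0.2, -0.5, -7.2]
gripper_width: 13.7
gripper_force: 50.0
time_s: 6.55
ee_pos: [556.4, -260.6, 214.0]
ee_rot: [180.0, -0.0, 177.7]
force: [0.1, 0.2, -6.8]
gripper_width: 13.6
gripper_force: 50.0
[-0.06663558 -0.12947647 -7.20782329] [-0.02466269  0.03094902 -0.03945612] [ 556.54174408 -260.67918145  213.8637731 ] 49.99797284603119
```

View pics/g1.png

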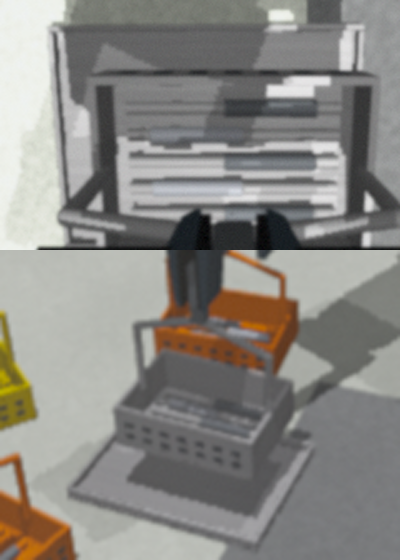

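The basket is lifted and level, fully clear of the tray, with the fingers on the post. The load is about 7.2 N, so the sag should be about 65 mm. I'll raise it and carry it to the -x side of the hook.

```bash
python3 -m jog '{"jaw":[2,2,2,2,2,2,2,2,2,2],"slide":[[0,0,-0.3],[0,0,-0.5],[0,0,-0.5],[0,0,-0.5],[0,0,-0.5],[0,0,-0.5],[0,0,-0.5],[0,0,-0.5],[0,0,-0.4],[0,0,-0.2]],"spin":[0,0,0,0,0,0,0,0,0,0]}' && python3 -m jog '{"jaw":[2,2,2,2,2,2,2,2,2,2],"slide":[[0.2,0.3,0],[0.2,0.5,0],[0.2,0.7,0],[0.2,0.7,0],[0.2,0.7,0],[0.2,0.7,0],[0.2,0.7,0],[0.2,0.7,0],[0.2,0.7,0],[0.2,0.7,0]],"spin":[0,0,0,0,0,0,0,0,0,0]}' && python3 -m jog '{"jaw":[2,2,2,2,2,2,2,2,2,2],"slide":[[0.2,0.7,0],[0.2,0.7,0],[0.2,0.7,0],[0.2,0.7,0],[0.2,0.7,0],[0.2,0.7,0],[0.2,0.7,0],[0.2,0.7,0],[0.2,0.7,0],[0.2,0.7,0]],"spin":[0,0,0,0,0,0,0,0,0,0]}' && python3 -m jog '{"jaw":[2,2,2,2,2,2,2,2,2],"slide":[[0.2,0.7,0],[0.2,0.7,0],[0.2,0.6,0],[0.2,0.5,0],[0.1,0.3,0],[0,0,0],[0,0,0],[0,0,0],[0,0,0]],"spin":[0,0,0,0,0.15,0.15,0.16,0,0]}'
python3 - <<'E'
from h import *
np.set_printoptions(precision=1,suppress=True)
s=env.state();print(s['ee_pos'],s['ee_rot'],s['force'])
im=env.grab_frame('wrist');cv2.imwrite('pics/w2.png',im[:,:,::-1])
for X in((519.5,229.8,244),(500,231.5,264),(618,219.5,253)):print(proj('wrist',X))
E
```

```text
time_s: 7.8
ee_pos: [557.0, -260.9, 348.1]
ee_rot: [-179.9, 0.1, 177.7]
force: [-0.1, 0.9, -7.4]
gripper_width: 13.9
gripper_force: 50.0
time_s: 8.8
ee_pos: [502.4, -64.3, 345.5]
ee_rot: [179.9, -0.1, 177.8]
force: [0.5, -0.5, -7.5]
gripper_width: 13.8
gripper_force: 50.0
time_s: 9.8
ee_pos: [450.3, 147.0, 345.6]
ee_rot: [180.0, -0.1, 177.8]
force: [0.2, -0.2, -7.1]
gripper_width: 13.9
gripper_force: 50.0
time_s: 10.7
ee_pos: [428.9, 230.1, 346.2]
ee_rot: [-180.0, -0.0, 174.0]
force: [-0.5, 0.1, -8.0]
gripper_width: 13.8
gripper_force: 50.0
[428.9 230.1 346.2] [-180.   -0.  174.] [-0.5  0.1 -8. ]
[330.5 345.7]
[331.  337.5]
[330.  442.8]
```

View pics/w2.png

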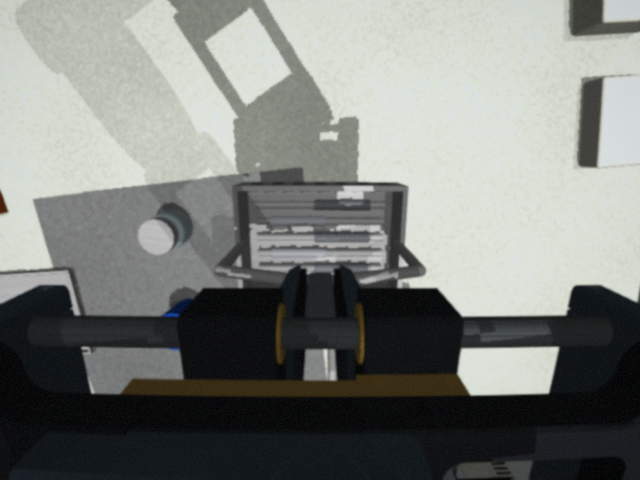

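The hook shows as a bright strip under the gripper at about (328,365), as predicted, so a shift of about 9 mm along +tool y is needed. The bar is too high for the window: the rim would meet the hook. I'll lower by 26 mm first, then go in over the tip.

```bash
python3 -m jog '{"jaw":[2,2,2,2,2,2,2],"slide":[[0,0.1,0.2],[0,0.1,0.3],[0,0.1,0.3],[0,0,0.08],[0,0,0],[0,0,0],[0,0,0]],"spin":[0,0,0,0,0,0,0]}'
python3 - <<'E'
from h import *
np.set_printoptions(precision=1,suppress=True)
s=env.state();print(s['ee_pos'],s['ee_rot'],s['force'])
T=s['ee_pos']
t=env.grab_frame('top');b=env.grab_frame('scene')
for n in('top','scene'):
  print(n,'throat',proj(n,(519.5,229.8,248)),'tip',proj(n,(500,231.5,268)),'bend',proj(n,(618,219.5,253)),'bar',proj(n,T+[0,0,-27]))
def c(i,x,y,w=100,h=120):return cv2.resize(i[y:y+h,x:x+w],None,fx=4,fy=4,interpolation=cv2.INTER_CUBIC)
cv2.imwrite('pics/m2.png',cv2.convertScaleAbs(np.hstack([c(t,135,200),c(b,425,170)])[:,:,::-1],alpha=1.3))
E
```

```text
time_s: 11.45
ee_pos: [430.2, 239.7, 320.3]
ee_rot: [180.0, 0.0, 174.1]
force: [-0.5, -0.5, -7.1]
gripper_width: 13.3
gripper_force: 50.0
[430.2 239.7 320.3] [180.    0.  174.1] [-0.5 -0.5 -7.1]
top throat [176.3 261.9] tip [173.  268.8] bend [181.  222.9] bar [165.5 296.8]
scene throat [495.9 230.4] tip [499.4 217.2] bend [490.3 256.6] bar [506.9 190.4]
```

View pics/m2.png

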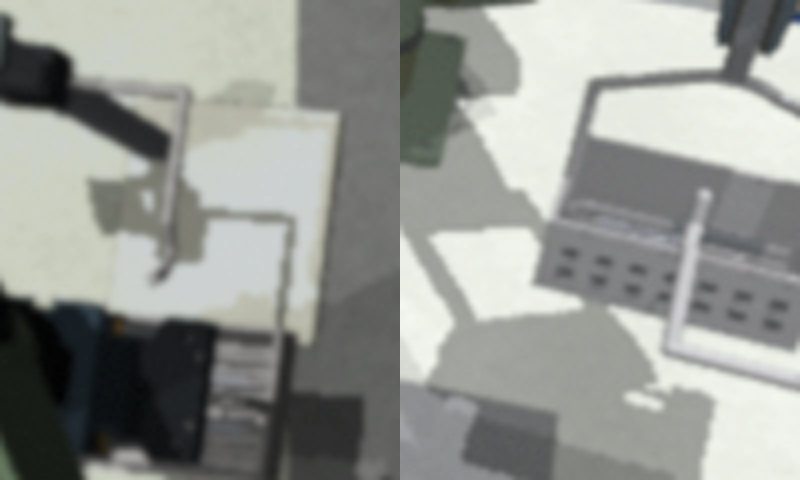

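The bar middle is at scene (508.8,189), and the hook tip at (500.8,217.5) stands in front of the bail window. Both are shifted the same ~2 px against my prediction, so the relative position holds. I'll go in over the tip.

```bash
python3 -m jog '{"jaw":[2,2,2,2,2,2,2,2,2,2],"slide":[[-0.3,-0.02,0],[-0.5,0,0],[-0.6,0,0],[-0.6,0,0],[-0.5,0,0],[-0.4,0,0],[-0.13,0,0],[0,0,0],[0,0,0],[0,0,0]],"spin":[0,0,0,0,0,0,0,0,0,0]}'
python3 - <<'E'
from h import *
np.set_printoptions(precision=1,suppress=True)
f=[]
for i in range(6):
  b=env.grab_frame('scene');s=env.state();f.append(s['force'])
print(s['ee_pos'],s['ee_rot'],np.mean(f,0),s['torque'])
T=s['ee_pos']
n='scene';print(n,'throat',proj(n,(519.5,229.8,248)),'bar',proj(n,T+[0,0,-27]))
cv2.imwrite('pics/m3.png',cv2.convertScaleAbs(cv2.resize(b[170:270,430:560],None,fx=6,fy=6,interpolation=cv2.INTER_CUBIC)[:,:,::-1],alpha=1.3))
E
```

```text
time_s: 12.55
ee_pos: [519.6, 229.8, 320.1]
ee_rot: [180.0, -0.0, 174.1]
force: [0.0, 0.2, -7.6]
gripper_width: 13.6
gripper_force: 50.0
[520.1 229.7 320. ] [180.    0.  174.1] [ 0.1 -0.2 -7.6] [0. 0. 0.]
scene throat [495.9 230.4] bar [501.9 212. ]
```

View pics/m3.png

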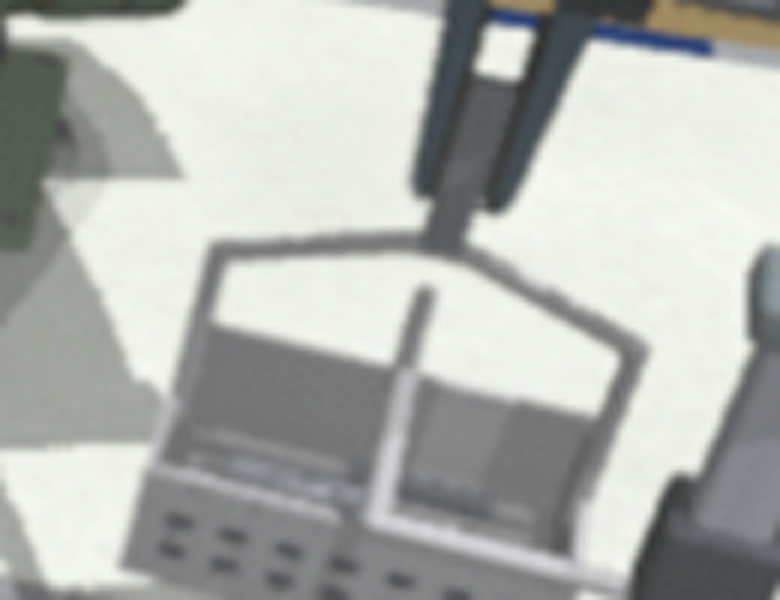

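The bail straddles the hook: bar middle at (503.8,210), tip at (500.7,218.3), throat kink at (497.5,231.7). Straight down lands in the throat, so I'll descend, slowly near contact.

```bash
python3 -m jog '{"jaw":[2,2,2,2,2,2],"slide":[[0,0,0.2],[0,0,0.3],[0,0,0.3],[0,0,0.2],[0,0,0.1],[0,0,0]],"spin":[0,0,0,0,0,0]}' && python3 -m jog '{"jaw":[2,2,2,2,2,2,2,2,2,2],"slide":[[0,0,0.05],[0,0,0.05],[0,0,0.05],[0,0,0.05],[0,0,0.05],[0,0,0.05],[0,0,0.05],[0,0,0.05],[0,0,0.05],[0,0,0.05]],"spin":[0,0,0,0,0,0,0,0,0,0]}'  && python3 -m jog '{"jaw":[2,2,2,2,2,2,2,2,2,2],"slide":[[0,0,0.05],[0,0,0.05],[0,0,0.05],[0,0,0.05],[0,0,0.05],[0,0,0.05],[0,0,0],[0,0,0],[0,0,0],[0,0,0]],"spin":[0,0,0,0,0,0,0,0,0,0]}'
cat > f.py <<'E'
from h import *
np.set_printoptions(precision=2,suppress=True)
f=[];t=[];p=[]
for i in range(8):
  b=env.grab_frame('scene');s=env.state();f.append(s['force']);t.append(s['torque']);p.append(s['ee_pos'])
print(np.mean(p,0),s['ee_rot'],'F',np.mean(f,0),'T',np.mean(t,0))
E
python3 f.py
```

```text
time_s: 13.45
ee_pos: [520.1, 229.5, 286.1]
ee_rot: [-180.0, -0.1, 174.1]
force: [0.7, 0.3, -7.6]
gripper_width: 13.9
gripper_force: 50.0
time_s: 14.45
ee_pos: [520.3, 229.6, 271.8]
ee_rot: [180.0, 0.0, 174.1]
force: [-0.4, 0.6, -8.0]
gripper_width: 13.8
gripper_force: 50.0
time_s: 15.45
ee_pos: [520.2, 229.6, 263.0]
ee_rot: [180.0, -0.0, 174.1]
force: [-0.1, 0.3, -5.7]
gripper_width: 13.6
gripper_force: 50.0
[520.24 229.64 262.89] [179.99  -0.01 174.05] F [-1.06 -0.13 -6.71] T [0.02 0.16 0.01]
```

Contact is made: the weight is dropping, and Fx ≈ -1 says the bar bears on the +x slope. I'll shift 3 mm back and see.

```bash
python3 -m jog '{"jaw":[2,2,2,2,2,2],"slide":[[0.05,0,0],[0.05,0,0],[0,0,0],[0,0,0],[0,0,0],[0,0,0]],"spin":[0,0,0,0,0,0]}' >/dev/null; python3 f.py;  python3 -m jog '{"jaw":[2,2,2,2,2,2,2,2,2,2],"slide":[[0,0,0.04],[0,0,0.05],[0,0,0.05],[0,0,0.05],[0,0,0.05],[0,0,0.05],[0,0,0.04],[0,0,0],[0,0,0],[0,0,0]],"spin":[0,0,0,0,0,0,0,0,0,0]}'; python3 f.py
```

```text
[517.56 230.04 262.94] [179.98   0.01 174.06] F [ 3.82  0.27 -5.88] T [ 0.07 -0.83 -0.04]
time_s: 17.85
ee_pos: [517.4, 230.0, 253.1]
ee_rot: [180.0, 0.0, 174.1]
force: [4.5, -0.0, -5.0]
gripper_width: 13.7
gripper_force: 50.0
[517.38 229.98 253.03] [179.99   0.01 174.05] F [ 4.06  1.11 -5.06] T [ 0.22 -0.84 -0.02]
```

```bash
python3 -m jog '{"jaw":[2,2,2,2,2,2],"slide":[[-0.04,0,0],[-0.03,0,0],[0,0,0],[0,0,0],[0,0,0],[0,0,0]],"spin":[0,0,0,0,0,0]}' >/dev/null; python3 f.py;  python3 -m jog '{"jaw":[2,2,2,2,2,2,2,2,2,2],"slide":[[0,0,0.04],[0,0,0.05],[0,0,0.05],[0,0,0.05],[0,0,0.05],[0,0,0.05],[0,0,0.05],[0,0,0],[0,0,0],[0,0,0]],"spin":[0,0,0,0,0,0,0,0,0,0]}'; python3 f.py
```

```text
[519.25 229.47 252.88] [-179.98   -0.01  174.05] F [-0.   -0.85 -5.19] T [-0.16  0.01 -0.01]
time_s: 20.25
ee_pos: [519.4, 229.7, 242.9]
ee_rot: [180.0, 0.0, 174.1]
force: [0.2, -1.1, -4.1]
gripper_width: 13.4
gripper_force: 50.0
[519.43 229.68 242.82] [180.     0.   174.05] F [ 0.09 -1.55 -4.14] T [-0.35  0.02  0.01]
```

```bash
python3 -m jog '{"jaw":[2,2,2,2,2,2,2,2,2,2],"slide":[[0,-0.01,0.04],[0,0,0.06],[0,0,0.06],[0,0,0.06],[0,0,0.06],[0,0,0.06],[0,0,0.06],[0,0,0.06],[0,0,0.06],[0,0,0.06]],"spin":[0,0,0,0,0,0,0,0,0,0]}'>/dev/null;  python3 -m jog '{"jaw":[2,2,2,2,2,2,2,2,2],"slide":[[0,0,0.06],[0,0,0.06],[0,0,0.06],[0,0,0.05],[0,0,0.03],[0,0,0],[0,0,0],[0,0,0],[0,0,0]],"spin":[0,0,0,0,0,0,0,0,0]}'; python3 f.py
```

```text
time_s: 22.55
ee_pos: [519.4, 229.5, 217.7]
ee_rot: [180.0, 0.0, 174.1]
force: [-1.2, 0.9, -1.2]
gripper_width: 13.8
gripper_force: 50.0
[519.44 229.53 217.62] [179.98   0.01 174.05] F [-0.06  1.07 -1.16] T [ 0.25 -0.    0.  ]
```

```bash
python3 -m jog '{"jaw":[2,2,2,2,2,2,2,2,2,2],"slide":[[0,0,0.03],[0,0,0.05],[0,0,0.05],[0,0,0.05],[0,0,0.05],[0,0,0.05],[0,0,0],[0,0,0],[0,0,0],[0,0,0]],"spin":[0,0,0,0,0,0,0,0,0,0]}'; python3 f.py; python3 f.py
```

```text
time_s: 23.95
ee_pos: [519.4, 229.5, 209.3]
ee_rot: [180.0, 0.0, 174.1]
force: [0.4, 1.1, 0.7]
gripper_width: 13.6
gripper_force: 50.0
[519.43 229.48 209.22] [179.99   0.01 174.05] F [ 0.22  1.85 -0.14] T [ 0.44 -0.01  0.01]
[519.43 229.47 209.18] [179.99   0.01 174.05] F [-0.04  1.89 -0.37] T [ 0.46 -0.05  0.01]
```

```bash
python3 -m jog '{"jaw":[2,2,2,2,2,2,2],"slide":[[0,0.007,0.03],[0,0,0.03],[0,0,0.02],[0,0,0],[0,0,0],[0,0,0],[0,0,0]],"spin":[0,0,0,0,0,0,0]}'; python3 f.py; python3 f.py;python3 f.py
```

```text
time_s: 25.45
ee_pos: [519.4, 229.5, 206.8]
ee_rot: [-180.0, 0.0, 174.1]
force: [0.9, 1.0, 0.0]
gripper_width: 13.8
gripper_force: 50.0
[519.42 229.55 206.78] [-180.      0.    174.06] F [ 0.34  0.84 -0.04] T [ 0.24 -0.08  0.  ]
[519.41 229.56 206.75] [-180.      0.    174.05] F [ 0.6   0.71 -0.12] T [ 0.14 -0.09  0.01]
[519.41 229.57 206.75] [180.     0.01 174.06] F [ 0.61  0.15 -0.28] T [ 0.11 -0.1  -0.  ]
```

```bash
python3 -m jog '{"jaw":[2,2,2,2],"slide":[[0,0.002,0.03],[0,0,0],[0,0,0],[0,0,0]],"spin":[0,0,0,0]}'>/dev/null; python3 f.py; python3 -m jog '{"jaw":[2,2,2,2,2],"slide":[[0,0,0],[0,0,0],[0,0,0],[0,0,0],[0,0,0]],"spin":[0,0,0,0,0]}' 20 >/dev/null;python3 -m jog '{"jaw":[2,2,2,2,2,2,2,2,2,2],"slide":[[0,0,0],[0,0,0],[0,0,0],[0,0,0],[0,0,0],[0,0,0],[0,0,0],[0,0,0],[0,0,0],[0,0,0]],"spin":[0,0,0,0,0,0,0,0,0,0]}' 3;  python3 f.py; python3 -c "
from h import *
b=env.grab_frame('scene');cv2.imwrite('pics/m4.png',cv2.convertScaleAbs(cv2.resize(b[190:310,420:620],None,fx=4,fy=4,interpolation=cv2.INTER_CUBIC)[:,:,::-1],alpha=1.3))"
```

```text
[519.4  229.61 205.86] [-180.      0.    174.06] F [ 0.47 -0.31  0.15] T [-0.04 -0.09 -0.01]
time_s: 28.95
ee_pos: [519.4, 229.7, 205.8]
ee_rot: [-180.0, -0.0, 174.1]
force: [1.0, -1.4, 0.3]
gripper_width: 13.8
gripper_force: 3.0
[519.4  229.65 205.86] [180.    -0.   174.06] F [ 0.48 -1.23 -0.5 ] T [-0.24 -0.08  0.02]
```

View pics/m4.png

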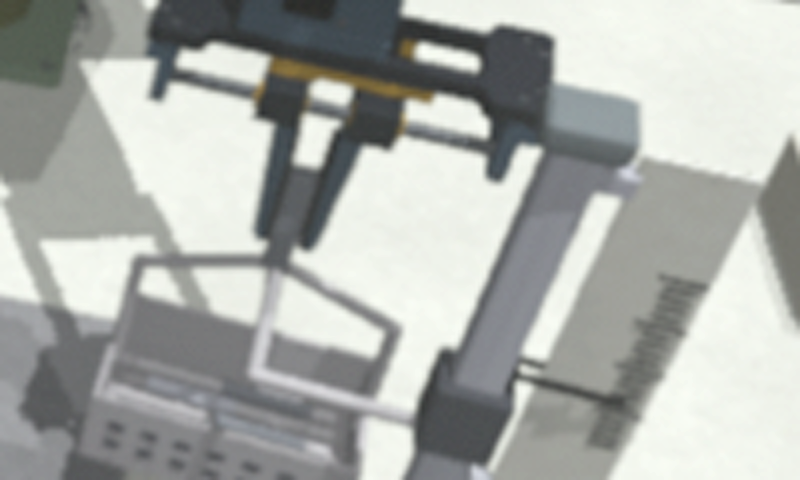

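The view shows the bail's middle seated in the hook, the fingers around the post, and the pointer sunk at about (620,402). The scale carries all of the load within about 0.3 N, so I'll open gently.

```bash
python3 -m jog '{"jaw":[14.5,15,16,18,20,24,28,32,36,40],"slide":[[0,0,0],[0,0,0],[0,0,0],[0,0,0],[0,0,0],[0,0,0],[0,0,0],[0,0,0],[0,0,0],[0,0,0]],"spin":[0,0,0,0,0,0,0,0,0,0]}';  python3 f.py; python3 -m jog '{"jaw":[40,40,40,40,40,40,40,40,40,40],"slide":[[0,0,-0.1],[0,0,-0.2],[0,0,-0.3],[0,0,-0.3],[0,0,-0.4],[0,0,-0.5],[0,0,-0.5],[0,0,-0.5],[0,0,-0.5],[0,0,-0.5]],"spin":[0,0,0,0,0,0,0,0,0,0]}';python3 -m jog '{"jaw":[40,40,40,40,40,40],"slide":[[0.3,0,-0.5],[0.3,0,-0.4],[0,0,-0.2],[0,0,0],[0,0,0],[0,0,0]],"spin":[0,0,0,0,0,0]}'; python3 -c "
from h import *
import time
a=env.grab_frame('scene')
for i in range(10):b=env.grab_frame('scene')
print(np.abs(a[170:320,400:640].astype(int)-b[170:320,400:640]).max())
cv2.imwrite('pics/m5.png',cv2.convertScaleAbs(cv2.resize(b[160:310,420:620],None,fx=4,fy=4,interpolation=cv2.INTER_CUBIC)[:,:,::-1],alpha=1.3))"
```

```text
time_s: 30.4
ee_pos: [519.4, 229.7, 205.9]
ee_rot: [180.0, 0.0, 174.1]
force: [-1.0, -0.9, -0.2]
gripper_width: 39.2
gripper_force: 0.0
[519.41 229.69 205.86] [180.     0.   174.05] F [ 0.01 -0.15 -0.06] T [0.   0.01 0.01]
time_s: 31.8
ee_pos: [519.4, 229.7, 321.5]
ee_rot: [180.0, 0.1, 174.1]
force: [0.3, 0.1, 0.5]
gripper_width: 39.9
gripper_force: 0.0
time_s: 32.4
ee_pos: [501.4, 231.4, 351.9]
ee_rot: [-180.0, -0.1, 174.0]
force: [0.3, 0.0, -0.4]
gripper_width: 39.8
gripper_force: 0.0
27
```

View pics/m5.png

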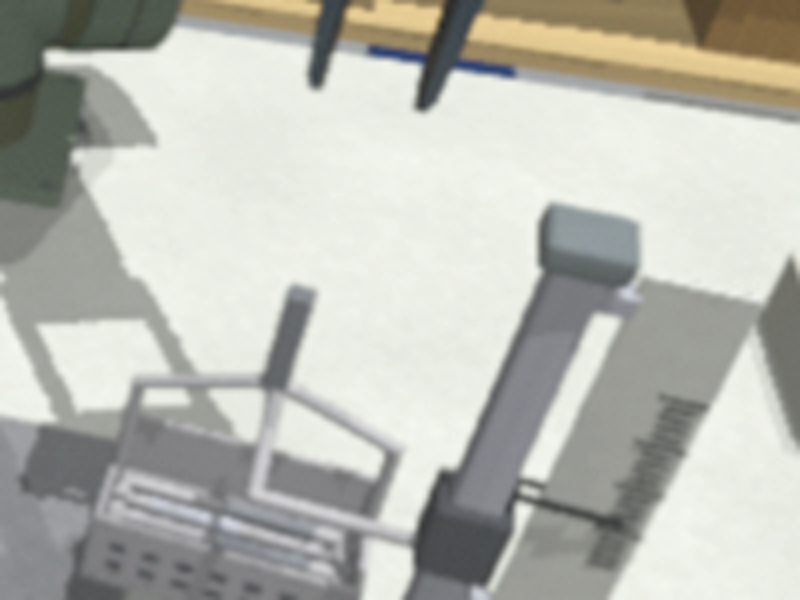

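The basket hangs from the hook's throat with the gripper clear. I'll give any residual swing time to die out, then check.

```bash
for i in 1 2 3 4 5 6; do python3 -m jog '{"jaw":[40,40,40,40,40,40,40,40,40,40],"slide":[[0,0,0],[0,0,0],[0,0,0],[0,0,0],[0,0,0],[0,0,0],[0,0,0],[0,0,0],[0,0,0],[0,0,0]],"spin":[0,0,0,0,0,0,0,0,0,0]}' >/dev/null; done; python3 -c "
from h import *
F=[env.grab_frame('scene')[170:320,420:600].astype(np.float32).mean(2) for i in range(12)]
R=F[0][50:,:100]
print([np.round(cv2.phaseCorrelate(R,f[50:,:100])[0],2) for f in F[1:]], env.state()['time_s'])
print([np.round(np.abs(f-F[0]).max()) for f in F])"
```

```text
[array([0.  , 0.02]), array([-0.02,  0.01]), array([-0.02,  0.01]), array([-0.03,  0.01]), array([-0.01,  0.01]), array([-0.01,  0.01]), array([-0.01,  0.02]), array([-0.  , -0.01]), array([-0.03,  0.02]), array([-0.02,  0.  ]), array([-0.01,  0.  ])] 39.55
[np.float32(0.0), np.float32(4.0), np.float32(4.0), np.float32(4.0), np.float32(4.0), np.float32(3.0), np.float32(3.0), np.float32(4.0), np.float32(3.0), np.float32(3.0), np.float32(3.0), np.float32(4.0)]
```

Everything is still, so I'm handing it in.

```bash
python3 -c "
from workcell import env
print(env.job_done())"
```

```text
the job is handed in; nothing more can be done
None
```

The stainless basket hangs still by the middle of its handle in the scale's hook, let go with the scale carrying its weight to within about 0.5 N; I handed the job in at about 40 s with the gripper clear.

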